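Unlatch the charged battery pack from its charger

TASK

The blue battery pack in the charger is full. Squeeze the two yellow spring buttons on its sides together to free its latch, lift it straight up out of the charger, and stand it upright inside the orange tray, set down and not dropped, then let go of it. Leave the vase, the mug and the engraver where they are.

Things in the scene. Friction and masses are not known exactly. Their poses are not given: they have to be found in the camera images.
- pack_grip (a point): Centre of the blue battery pack, midway between its two yellow side buttons; z up, y along the line through both buttons. Buttons: at this height on the +y and -y faces, 26 mm wide (x), 22 mm high, 66 mm over their outer faces, 52 mm when both are fully in. The pack's body is 60 (x) by 50 (y) by 60 mm high, from 28 mm below this point to 32 mm above it.
- button_left (a joint): Spring button on the pack's +y face: metres pushed in, 0 (out) to 0.007 (fully in). About 3 N to start, 7 N fully in; springs back. Its latch tooth clears the charger's lip from 0.004 to 0.0055 in, as the pack has 1.5 mm play: push it fully in. Until both teeth are clear the pack cannot be lifted.
- button_right (a joint): The same on the pack's -y face.
- charger: Dark grey charger, fixed to the bench, 130 (x) by 110 (y) by 45 mm high, small green lamp; origin at the centre of its underside, z up. The pack stands in a well in the middle of its top, same heading; the pack's body rests on the top, 28 mm below point pack_grip. The stem reaches 30 mm into it: raise the pack 30 mm or more to clear.
- tray_in (a point): Centre of the inner floor of the open orange tray, fixed to the bench; this floor is 5 mm above the bench. Inside 160 mm (x) by 130 mm (y); walls 5 mm thick rise 25 mm above the floor, lower than the underside of the pack's body (30 mm) when the pack stands in it.
- vase: Loose pale green round vase, 100 mm in diameter, 78 mm high; origin at the centre of its underside. Leave it alone.
- mug: Loose white mug, 76 mm in diameter, 80 mm high, handle on its +y side; origin at the centre of its underside. Leave it alone.
- engraver: Loose grey engraving tool lying on the bench along its x axis, 190 mm long, 32 mm wide and high; origin on the bench under its middle. Leave it alone.
- pack: The whole pack with its buttons, 0.2 to 0.35 kg; origin at the centre of the flat foot of its black stem, 58 mm below point pack_grip, same axes. The stem, 40 mm (x) by 44 mm (y) and 30 mm long, is below the body, in the charger's well; the pack can stand upright on it.
There are look-alikes about, which are no part of the job. Of the things that look like the part that bears tray_in, the smaller one is meant.

How it is judged:
By the outcome, as a careful person would: the job done as asked, in the order asked, and still so for the second after the job is handed in, with the robot touching nothing.
It also fails if it takes over 42 s, if anything falls off the work surface, if the arm or the gripper's body presses on something with over 40 N, if the wrist force passes 120 N, or if a joint passes its speed limit or range.

ROBOT

A 6-joint arm with a two-finger parallel gripper is mounted at the origin on the work surface. World frame = base frame: x ahead of the robot, y to its left, z up, the work surface at z = 0. Lengths are in m, angles in rad, forces in N, time in s.
With the tool pointing down it reaches from about 0.35 to 0.725 m from the base axis. Payload 6 kg.
Tool frame: the origin (TCP) lies midway between the tips of the shut fingers; the grasp point (between the pads) lies 19 mm behind it; z points along the fingers, y is the direction in which the jaws open and shut (so a half turn about z gives the same grasp; the last joint's range is limited). The gripper opens to 85 mm and grips with 20 to 120 N. Pads are 22 mm wide; open, the fingers measure 114 mm over their backs; the gripper's body (76 mm by 85 mm) begins 54 mm behind the grasp point. The pads swing forward as they close: fully open they stand 13 mm farther back than shut.
Start: joints at [1.647, 0.04, 0.085, 0, -1.615, -0.334], TCP at [0.153, 0.58, 0.231] pointing down, gripper open.
Joint ranges: [-2.56, 2.56], [-1.29, 2.01], [-1.08, 1.49], [-3.29, 1.98], [-2.81, -0.18], [-2.99, 2.99]. Speed limits (rad/s): [2.57, 2.57, 3.01, 3.14, 3.14, 3.14].

INTERFACE

Orientations are given as a rotation vector (axis times angle).
In Python, from rig import sensors, optics, sign_off gives the robot as it stands.
- The arm moves only by the tool arm_command, never from a script. Its argument "commands" is one flat list of numbers, 6 for each row, row after row: the shift along the tool's x, y, z in mm, then the turn, a rotation vector about the tool's x, y, z in rad. A call has 1 to 12 rows; each row shifts and turns the commanded pose from where the row before left it, along the tool's axes as they then stand; what a row does not reach is not made up. A row lasts 1/8 s, in which the tool goes at most 62.5 mm and 10.7 degrees, less where a joint would pass 70% of its speed; a pose out of reach is approached as far as the arm can. A call with a gripper value outside its range is refused whole. "jaw" is the gripper's target within -1 to 1 (fully open at 1, half-way at 0, shut at -1), set as the call begins (left out, the last holds). The fingers move at their own pace and stop on an object; "grip_force" is the grip in N (left out, the last holds). Time passes only in rows, so rows that do not move let the fingers close. It gives the time, the measured TCP pose, the force and the opening at its end, in the units of the state.
- sensors.sense(): the state, without advancing time (a new reading comes with each control period).
- optics.read_camera(name): name is "scene" or "top" or "wrist"; returns (picture, depth): 400x640x3 uint8, blue, green, red; 400x640 float32, m along the optical axis (not along the pixel's ray), 0 where there is no reading.
- optics.camera_info(name): a dict with "fov_y" (degrees; the focal length in pixels is half the picture's height over the tangent of half this angle, whatever the lens; pixels are square), "cx", "cy" (the principal point, pixels), "R" (3x3) and "t" (3): a world point X has camera coordinates R X + t. Camera axes: x right, y down, z forward; pixel columns grow to the right and rows downward; lengths in m; the calibration is good to about 2 mm. A picture is of the moment at which its call begins: read the wrist's pose just before it. camera_info takes no time and is no camera call; for the wrist camera it gives the pose at the moment of the call.
- sign_off(): hands the job in, once; it reports no verdict.
The state is a dict: "clock": time; "q": joint angles; "qvel": joint speeds; "tau": joint torques, N m; "ee_pos": TCP position; "orientation": TCP orientation; "ft_force": force on the tool from outside, world axes, zero at the start; "wrist_torque": the same for the moment, N m; "opening": finger opening in m.
Only numpy, scipy, OpenCV 4.12 (cv2) and the standard library are available. Lean on these libraries where they do the work, as an engineer would, in place of code of your own. Each camera call takes 0.05 s, during which the arm holds its last target. There are 200 camera calls.

## Working session

There is one attempt and no reset: what is moved stays moved. The work goes in short steps, Python scripts to look and compute and a tool call to move; the robot and the scene stay as the last step left them, time stands still between calls to the robot, and variables do not carry over. Pictures are saved under pics/ and viewed, about 8 in all and at most 12, crops included, and the job is handed in when it is done.

Besides the shell and the picture viewer there is one more tool, called after ">>>" as name(argument=value, ...) on one line, values as JSON. arm_command: Moves the arm, as the interface text tells. Its arguments: {"type":"object","properties":{"commands":{"type":"array","items":{"type":"number"}},"jaw":{"type":"number"},"grip_force":{"type":"number"}},"required":["commands"]}

```bash
mkdir -p pics; ls; cat > h.py <<'E'
import numpy as np, cv2
from rig import sensors, optics, sign_off
def grab(n):
    i=optics.camera_info(n); p,d=optics.read_camera(n); return p.copy(),d.copy(),i
def cloud(d,i):
    h,w=d.shape; f=h/2/np.tan(np.radians(i['fov_y'])/2)
    u,v=np.meshgrid(np.arange(w),np.arange(h))
    c=np.stack([(u-i['cx'])/f*d,(v-i['cy'])/f*d,d],-1)
    return (c-np.array(i['t']))@np.array(i['R'])   # R^T(c-t)
E
python3 - <<'E'
from h import *
for n in ('top','scene'):
    p,d,i=grab(n); cv2.imwrite(f'pics/{n}0.png',p); np.savez(f'{n}0.npz',p=p,d=d,c=cloud(d,i))
    print(n,i['fov_y'],i['cx'],i['cy'],np.round(i['R'],3).tolist(),i['t'])
print(sensors.sense())
E
```

```text
pics
top 47.74926448811129 315.587276518633 196.64300588210875 [[0.03, -1.0, -0.003], [-0.992, -0.03, -0.124], [0.124, 0.007, -0.992]] [-0.12805023  0.5925077   1.02852374]
scene 42.25850979754098 324.72885038588083 202.41429235556834 [[-0.867, 0.499, 0.003], [0.384, 0.671, -0.635], [-0.319, -0.549, -0.773]] [ 0.5694532  -0.10208977  1.41050796]
{'clock': 0.1, 'q': array([ 1.64674161e+00,  4.07592881e-02,  8.39204245e-02, -4.15021611e-04,
       -1.61552229e+00, -3.33697081e-01]), 'qvel': array([-8.10746919e-06, -6.38368048e-04,  1.54678892e-03,  2.06071336e-03,
        8.71154316e-04,  5.53697064e-04]), 'tau': array([-6.68718756e-03, -3.69346261e+01,  3.48276007e+01,  6.95181727e+00,
       -4.64502329e-03, -1.93579083e-06]), 'ee_pos': array([0.15279774, 0.57990712, 0.23037851]), 'orientation': array([ 3.11394003e+00, -4.03519616e-01, -1.37658855e-04]), 'ft_force': array([-0.28394515,  0.0391871 ,  0.54909124]), 'wrist_torque': array([-0.00110042, -0.02097469, -0.01014049]), 'opening': 0.08516209853912086}
```

View pics/top0.png

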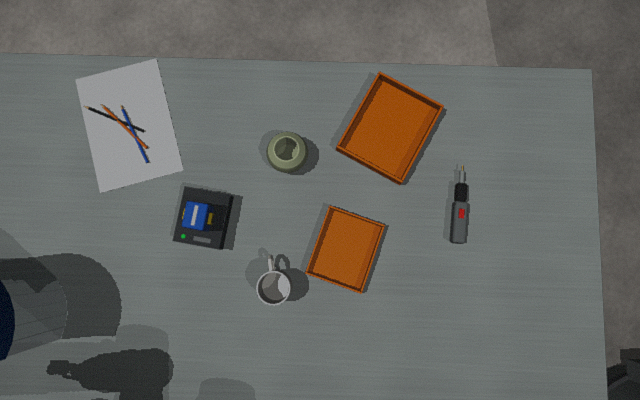

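View pics/scene0.png

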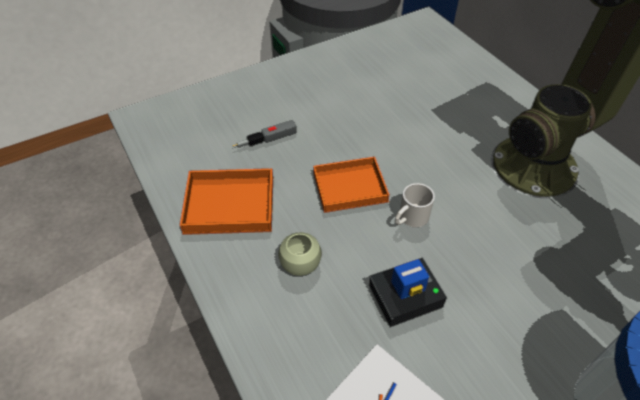

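The top view shows the charger at (205,217) with the blue pack at (197,215) and a yellow button at (211,218). The small orange tray is at (346,249) and the large look-alike at (390,128). The vase is at (287,150), the mug at (274,288) and the engraver at (460,210). The scene view agrees.

The only look-alike for the tray is the larger one, so I choose the small one. The blue things are the pack, a pencil at (135,135) and the robot's own shoulder at (0,320), so the pack is clear.

```bash
cat > m.py <<'E'
from h import *
def rect(P):
    c,s,a=cv2.minAreaRect((P[:,:2]*1000).astype(np.float32)); return np.round(c,1),np.round(s,1),round(a,1)
def comps(mask,n=3,amin=60):
    k,l,s,c=cv2.connectedComponentsWithStats(mask.astype(np.uint8)); o=[j for j in np.argsort(-s[:,4]) if j and s[j,4]>amin][:n]
    return [(l==j) for j in o]
E
python3 - <<'E'
from m import *
for n in ('top','scene'):
    z=np.load(n+'0.npz'); p,d,c=z['p'],z['d'],z['c']; H=cv2.cvtColor(p,cv2.COLOR_BGR2HSV); ok=(d>0)&(np.abs(c[...,0])<1)&(np.abs(c[...,1])<1)
    print(n,'bench z',np.median(c[...,2][ok&(np.abs(c[...,2])<.02)]))
    for name,m in (('orange',(H[...,0]>5)&(H[...,0]<18)&(H[...,1]>180)&(H[...,2]>60)),('blue',(H[...,0]>105)&(H[...,0]<125)&(H[...,1]>150)&(H[...,2]>70)),('yellow',(H[...,0]>18)&(H[...,0]<32)&(H[...,1]>150)&(H[...,2]>60))):
        for q in comps(m&ok,3,12):
            P=c[q]; v,u=np.argwhere(q).mean(0); print(name,q.sum(),(round(u),round(v)),'z pct',np.round(np.percentile(P[:,2],[2,50,98]),3),'rect',rect(P))
            zt=np.percentile(P[:,2],95)
            T=P[np.abs(P[:,2]-zt)<.006]; print('   top part',len(T),rect(T))
    # objects by height
    for q in comps(ok&(c[...,2]>.02)&(c[...,2]<.15)&(c[...,0]>-.05)&(c[...,1]>-.5),8,60):
        P=c[q]; v,u=np.argwhere(q).mean(0); print('obj',q.sum(),(round(u),round(v)),'zmax',round(np.percentile(P[:,2],98),3),rect(P))
    # charger top
    q=ok&(abs(c[...,2]-.045)<.006)&(H[...,2]<90)
    for k in comps(q,2): print('z45',k.sum(),rect(c[k]))
E
```

```text
top bench z 0.0005274499493985187
orange 6425 (389, 128) z pct [0.002 0.007 0.04 ] rect (array([ 771.7, -285.2]), array([181.5, 218.3]), 62.4)
   top part 816 (array([ 772.8, -283.7]), array([177.8, 217.7]), 62.4)
orange 4215 (345, 249) z pct [0.001 0.006 0.032] rect (array([ 476.8, -182.4]), array([139., 169.]), 72.1)
   top part 501 (array([ 476.8, -182.4]), array([139., 169.]), 72.1)
orange 76 (118, 121) z pct [0.006 0.01  0.013] rect (array([772.8, 382. ]), array([104.7,   4.9]), 48.5)
   top part 73 (array([772.9, 382. ]), array([104.6,   4.6]), 48.7)
blue 480 (195, 215) z pct [0.101 0.105 0.109] rect (array([538.9, 154.2]), array([48.6, 59.1]), 81.5)
   top part 451 (array([538.9, 154.2]), array([48.6, 58.9]), 81.5)
blue 55 (128, 122) z pct [0.006 0.01  0.013] rect (array([771.1, 358.4]), array([75.1,  5.3]), 28.3)
   top part 50 (array([771.1, 358.4]), array([75.1,  5.3]), 28.3)
blue 46 (141, 150) z pct [0.005 0.009 0.013] rect (array([703.3, 321. ]), array([67. ,  5.2]), 29.5)
   top part 40 (array([703.3, 321. ]), array([67. ,  5.2]), 29.5)
yellow 41 (210, 218) z pct [0.079 
[... 2011 characters left out ...]
93 (537, 159) zmax 0.148 (array([45.9, 23.7]), array([122.9, 195.9]), 26.7)
obj 1378 (226, 199) zmax 0.04 (array([ 775.1, -282.4]), array([188.1, 218.4]), 62.2)
obj 1304 (299, 254) zmax 0.078 (array([703.8, -36.6]), array([93.9, 97.7]), 13.3)
obj 1158 (595, 379) zmax 0.148 (array([371.8, 500. ]), array([125.3,  17.5]), 36.0)
obj 1064 (415, 203) zmax 0.08 (array([397.4, -13.4]), array([106.5,  75.7]), 39.8)
obj 609 (351, 182) zmax 0.032 (array([ 477.4, -181.8]), array([147.8, 171. ]), 72.1)
obj 441 (272, 131) zmax 0.034 (array([ 572.9, -450.5]), array([ 36. , 145.8]), 85.4)
z45 1672 (array([540.6, 155.1]), array([112. , 133.1]), 81.6)
z45 272 (array([35.4, 31.9]), array([ 72.7, 150.4]), 33.3)
```

Pack: centre (540,155) mm, top at 105 mm (expected 45+60), button line at 81.5°. The two yellow patches give 80.4°, which agrees. Small tray: centre (477,-182), 140×170 mm outside, heading -18°. I'll check the choice in one close crop and take the first move.

```bash
python3 - <<'E'
import cv2,numpy as np
a=cv2.imread('pics/scene0.png'); b=cv2.imread('pics/top0.png')
f=lambda i,x,y:cv2.resize(i[y:y+75,x:x+75],(395,395),interpolation=cv2.INTER_CUBIC)
cv2.imwrite('pics/crop1.png',np.hstack([f(a,370,250),f(b,165,180)]))
E
```

```text
(no output)
```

View pics/crop1.png

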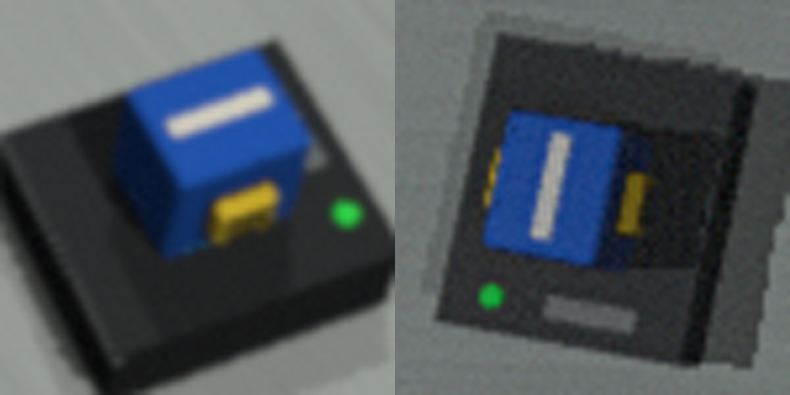

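>>> arm_command(commands=[40,26,2,0,0,0,44,28,3,0,0,0,44,28,3,0,0,0,44,28,3,0,0,0,44,28,3,0,0,0,44,28,3,0,0,0,44,28,3,0,0,0,44,28,3,0,0,0,44,28,3,0,0,0,44,28,3,0,0,0,44,28,3,0,0,0,2,6,0,0,0,-0.109], jaw=1)

```text
clock: 1.6
ee_pos: [0.5405, 0.1529, 0.1977]
orientation: [3.131, -0.236, -0.003]
ft_force: [-0.1, -0.1, -0.3]
opening: 0.0854
```

>>> arm_command(commands=[0,0,0,0,0,0,0,0,0,0,0,0])

```text
clock: 1.85
ee_pos: [0.5392, 0.1561, 0.1993]
orientation: [-3.133, 0.235, 0.0]
ft_force: [-0.4, 0.0, 0.6]
opening: 0.0858
```

The crop shows the blue pack in the dark charger with its green lamp at (347,213), and a yellow button at (243,212) on one side and (634,203) on the other. The choice is right, and the tool now stands above it. Next is a closer measurement with the wrist camera.

```bash
cat > w.py <<'E'
from m import *
import sys
n=sys.argv[1]; s=sensors.sense(); p,d,i=grab('wrist'); cv2.imwrite(f'pics/{n}.png',p); c=cloud(d,i); H=cv2.cvtColor(p,cv2.COLOR_BGR2HSV); ok=d>0
np.savez(n+'.npz',p=p,d=d,c=c)
print(s['ee_pos'],s['orientation'],s['opening'],s['ft_force'])
for name,m in (('blue',(H[...,0]>105)&(H[...,0]<125)&(H[...,1]>150)&(H[...,2]>50)),('yellow',(H[...,0]>18)&(H[...,0]<32)&(H[...,1]>130)&(H[...,2]>50)),('orange',(H[...,0]>5)&(H[...,0]<17)&(H[...,1]>180)&(H[...,2]>60))):
    for q in comps(m&ok,3,50):
        P=c[q]; v,u=np.argwhere(q).mean(0); zt=np.percentile(P[:,2],95); T=P[np.abs(P[:,2]-zt)<.005]
        print(name,q.sum(),(round(u),round(v)),np.round(np.percentile(P[:,2],[2,50,98]),4),rect(P),'top',len(T),rect(T))
E
python3 w.py w1
```

```text
[0.5392082  0.15607675 0.19926317] [-3.13270699e+00  2.35487152e-01  9.68977744e-05] 0.08580462199646544 [-0.39499438  0.00302672  0.58717158]
blue 4561 (319, 194) [0.1017 0.1043 0.1057] (array([527.4, 154.7]), array([52.7, 84.2]), 81.9) top 4500 (array([540.4, 152.5]), array([49.3, 57.8]), 81.8)
blue 407 (108, 22) [0.0065 0.0083 0.0101] (array([694.5, 314.9]), array([49. ,  6.8]), 28.8) top 407 (array([694.5, 314.9]), array([49. ,  6.8]), 28.8)
yellow 265 (280, 187) [0.0451 0.0832 0.0848] (array([537.9, 184.1]), array([ 8.5, 39.6]), 74.3) top 253 (array([544.5, 182.4]), array([ 6.8, 25.3]), 79.5)
yellow 231 (357, 188) [0.0668 0.0833 0.0847] (array([528.6, 123.3]), array([ 6.8, 39.1]), 86.8) top 226 (array([535.7, 122.8]), array([ 5.8, 25.1]), 83.9)
orange 6514 (609, 204) [0.0017 0.005  0.0298] (array([ 470.6, -152.2]), array([ 87.6, 136.6]), 72.1) top 1317 (array([ 470.3, -114.8]), array([149.5,  58.7]), 6.8)
```

View pics/w1.png

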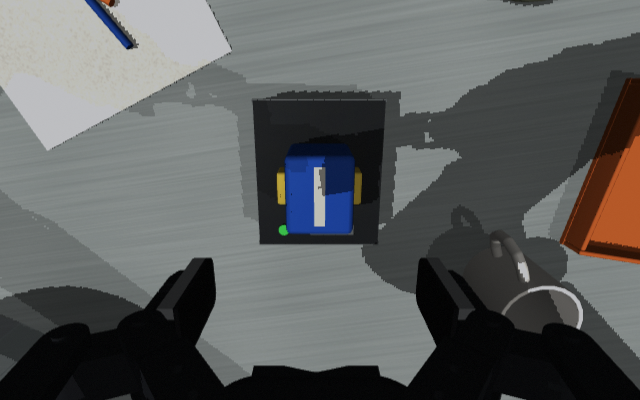

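The wrist view shows the pack's top at (319,194) with buttons at (280,187) and (357,188), between the fingers. The refined centre is about (540,154) mm, and the tool yaw is already within 0.3°. I'll shift 1 and 2 mm, then descend.

>>> arm_command(commands=[1,2,10,0,0,0,0,0,25,0,0,0,0,0,25,0,0,0,0,0,20,0,0,0,0,0,15,0,0,0,0,0,5,0,0,0,0,0,0,0,0,0])

```text
clock: 2.78
ee_pos: [0.5403, 0.1535, 0.0996]
orientation: [3.133, -0.233, 0.001]
ft_force: [0.5, -0.4, -0.0]
opening: 0.0851
```

>>> arm_command(commands=[0,0,10,0,0,0,0,0,12,0,0,0,0,0,12,0,0,0,0,0,8,0,0,0,0,0,4,0,0,0,0,0,2,0,0,0,0,0,0,0,0,0,0,0,0,0,0,0])

```text
clock: 3.78
ee_pos: [0.5404, 0.1535, 0.0517]
orientation: [-3.133, 0.233, -0.001]
ft_force: [-0.9, 0.2, -0.6]
opening: 0.0854
```

>>> arm_command(commands=[0,0,0,0,0,0,0,0,0,0,0,0,0,0,0,0,0,0,0,0,0,0,0,0,0,0,0,0,0,0,0,0,0,0,0,0,0,0,0,0,0,0,0,0,0,0,0,0], jaw=-1, grip_force=50)

```text
clock: 4.78
ee_pos: [0.5413, 0.1533, 0.0534]
orientation: [-3.133, 0.233, -0.005]
ft_force: [-0.7, -0.9, 6.7]
opening: 0.0496
```

```bash
python3 w.py w2
```

```text
[0.54128937 0.15332717 0.05339644] [-3.13282807  0.23306112 -0.00469021] 0.04961285336714074 [-0.69184458 -0.94893591  6.72152251]
blue 21892 (315, 280) [0.0559 0.104  0.1055] (array([550.1, 155.5]), array([58.5, 43.3]), 81.5) top 15346 (array([549.6, 150.9]), array([49.9, 42.8]), 82.5)
```

View pics/w2.png

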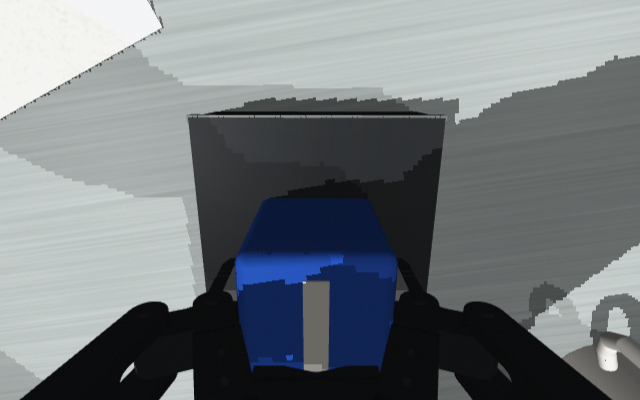

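The view shows the pack at (318,300) held between the fingers at (220,310) and (415,310). I'll test with a small lift, because a latched pack would show as a strong downward pull.

>>> arm_command(commands=[0,0,-1.5,0,0,0,0,0,-1.5,0,0,0,0,0,-1,0,0,0,0,0,0,0,0,0])

```text
clock: 5.32
ee_pos: [0.5397, 0.1533, 0.0546]
orientation: [3.132, -0.234, -0.002]
ft_force: [-0.3, -0.7, -3.1]
opening: 0.0495
```

>>> arm_command(commands=[0,0,-2,0,0,0,0,0,-2,0,0,0,0,0,-2,0,0,0,0,0,-2,0,0,0,0,0,0,0,0,0])

```text
clock: 5.95
ee_pos: [0.5403, 0.1535, 0.0636]
orientation: [-3.133, 0.233, -0.001]
ft_force: [-0.5, -1.0, -3.4]
opening: 0.0494
```

```bash
python3 w.py w3
```

```text
[0.54029553 0.15351965 0.06358582] [-3.13275448e+00  2.33442339e-01 -6.38789895e-04] 0.04941728175436428 [-0.49444798 -0.95221056 -3.36255461]
blue 21855 (315, 281) [0.0661 0.1141 0.1156] (array([549.4, 155.4]), array([58.7, 43.1]), 81.6) top 15312 (array([548.8, 151.3]), array([49.9, 43.1]), 81.6)
```

The pack rose with the tool: its top went from 104 to 114 mm, and the pull is about 3.4 N, which is its weight. So it is free. I'll lift straight up, then carry it to the tray.

>>> arm_command(commands=[0,0,-5,0,0,0,0,0,-8,0,0,0,0,0,-10,0,0,0,0,0,-12,0,0,0,0,0,-15,0,0,0,0,0,-15,0,0,0,0,0,-12,0,0,0,0,0,-8,0,0,0,0,0,-5,0,0,0,0,0,0,0,0,0])

```text
clock: 7.25
ee_pos: [0.5402, 0.1535, 0.1534]
orientation: [-3.133, 0.234, -0.0]
ft_force: [-0.4, 0.1, -3.4]
opening: 0.05
```

>>> arm_command(commands=[-1,12,0,0,0,0,-1,24,0,0,0,0,-1,34,0,0,0,0,-1,34,0,0,0,0,-1,34,0,0,0,0,-1,34,0,0,0,0,-1,34,0,0,0,0,-1,34,0,0,0,0,-1,34,0,0,0,0,-1,33,0,0,0,0,-1,24,0,0,0,0,-1,10,0,0,0,0])

```text
clock: 8.75
ee_pos: [0.4765, -0.184, 0.1532]
orientation: [3.132, -0.237, -0.0]
ft_force: [0.1, -0.8, -3.8]
opening: 0.0497
```

>>> arm_command(commands=[0,0,0,0,0,0.04,0,0,0,0,0,0.08,0,0,0,0,0,0.04,0,0,0,0,0,0,0,0,0,0,0,0])

```text
clock: 9.38
ee_pos: [0.4775, -0.1821, 0.1533]
orientation: [3.104, -0.482, 0.0]
ft_force: [0.5, 1.3, -2.8]
opening: 0.0494
```

```bash
python3 w.py w4; python3 - <<'E'
from m import *
p,d,i=grab('top'); c=cloud(d,i); H=cv2.cvtColor(p,cv2.COLOR_BGR2HSV); ok=d>0
cv2.imwrite('pics/top4.png',p)
q=comps((H[...,0]>5)&(H[...,0]<18)&(H[...,1]>180)&(H[...,2]>60)&ok,2)
for k in q: print(rect(c[k]))
E
```

```text
[ 0.47752547 -0.18207179  0.15330707] [ 3.10435249e+00 -4.81794396e-01  2.56140271e-05] 0.049393036922877775 [ 0.500664    1.25640635 -2.82989085]
blue 14875 (316, 304) [0.2017 0.2042 0.2054] (array([ 485.5, -185.8]), array([49.1, 41.8]), 72.5) top 14867 (array([ 485.5, -185.8]), array([49.1, 41.8]), 72.5)
orange 22573 (316, 141) [0.003  0.0046 0.0301] (array([ 487.9, -187.7]), array([139.4, 146.1]), 72.2) top 3262 (array([ 487.9, -187.7]), array([139.4, 146.1]), 72.2)
(array([ 772.6, -283.7]), array([178.1, 217.9]), 62.4)
(array([ 399.5, -183. ]), array([88. , 21.9]), 72.1)
```

View pics/w4.png

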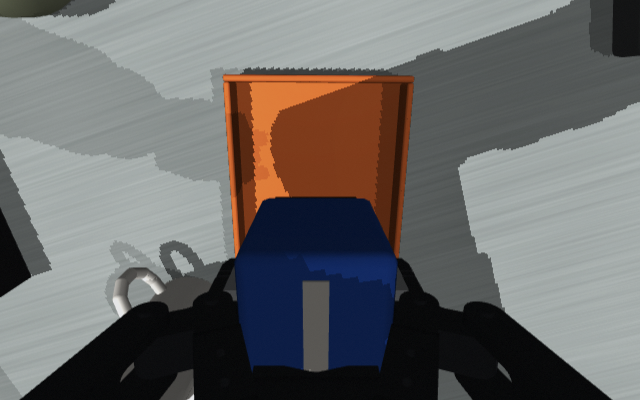

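The pack is upright over the small tray, its edges parallel to the tray's (72.5° against 72.2°). The tray shows at (318,160) and the mug is clear at (150,290). The foot is about 115 mm up and the floor is at 5 mm, so I'll lower about 110 mm, gently at the end.

>>> arm_command(commands=[0,0,6,0,0,0,0,0,12,0,0,0,0,0,16,0,0,0,0,0,18,0,0,0,0,0,18,0,0,0,0,0,14,0,0,0,0,0,10,0,0,0,0,0,6,0,0,0,0,0,4,0,0,0,0,0,1,0,0,0,0,0,0,0,0,0])

```text
clock: 10.85
ee_pos: [0.478, -0.1821, 0.0487]
orientation: [3.104, -0.483, 0.001]
ft_force: [0.6, 0.1, -2.7]
opening: 0.0498
```

>>> arm_command(commands=[0,0,1,0,0,0,0,0,1,0,0,0,0,0,1,0,0,0,0,0,0,0,0,0,0,0,0,0,0,0])

```text
clock: 11.48
ee_pos: [0.4778, -0.182, 0.0454]
orientation: [3.104, -0.483, 0.0]
ft_force: [0.4, 0.7, -2.7]
opening: 0.0494
```

>>> arm_command(commands=[0,0,0.5,0,0,0,0,0,0.5,0,0,0,0,0,0,0,0,0,0,0,0,0,0,0])

```text
clock: 11.98
ee_pos: [0.4778, -0.182, 0.0444]
orientation: [3.104, -0.483, 0.0]
ft_force: [0.5, 0.6, -1.9]
opening: 0.0495
```

>>> arm_command(commands=[0,0,0.5,0,0,0,0,0,0.5,0,0,0,0,0,0,0,0,0,0,0,0,0,0,0])

```text
clock: 12.48
ee_pos: [0.4778, -0.182, 0.0435]
orientation: [3.104, -0.483, 0.0]
ft_force: [-0.7, 0.2, -1.1]
opening: 0.0497
```

>>> arm_command(commands=[0,0,0.5,0,0,0,0,0,0.5,0,0,0,0,0,0,0,0,0,0,0,0,0,0,0])

```text
clock: 12.98
ee_pos: [0.4779, -0.1821, 0.0434]
orientation: [3.104, -0.483, 0.001]
ft_force: [-4.8, 1.6, 6.2]
opening: 0.0492
```

Contact: the force went from -2.7 to +6.2 N, so the pack is standing on the floor. The pads swing back about 3 mm as they open past the springing buttons. I'll release in steps and follow down with the tool so that the pack isn't lifted.

>>> arm_command(commands=[0,0,0,0,0,0,0,0,0,0,0,0], jaw=0.25)

```text
clock: 13.22
ee_pos: [0.4779, -0.1821, 0.0424]
orientation: [3.104, -0.483, 0.001]
ft_force: [-1.0, -0.3, -0.3]
opening: 0.0534
```

>>> arm_command(commands=[0,0,0.5,0,0,0,0,0,0.5,0,0,0], jaw=0.35)

```text
clock: 13.48
ee_pos: [0.4777, -0.1821, 0.0415]
orientation: [3.104, -0.483, -0.0]
ft_force: [-2.9, 0.6, 3.3]
opening: 0.0578
```

>>> arm_command(commands=[0,0,0.5,0,0,0,0,0,0.5,0,0,0], jaw=0.45)

```text
clock: 13.72
ee_pos: [0.4777, -0.1821, 0.0405]
orientation: [3.104, -0.483, -0.0]
ft_force: [-1.7, 1.0, 2.4]
opening: 0.0619
```

>>> arm_command(commands=[0,0,0.5,0,0,0,0,0,0.5,0,0,0], jaw=0.55)

```text
clock: 13.98
ee_pos: [0.4781, -0.182, 0.0395]
orientation: [3.104, -0.483, 0.001]
ft_force: [0.9, 0.3, 0.5]
opening: 0.0668
```

>>> arm_command(commands=[0,0,0,0,0,0,0,0,0,0,0,0,0,0,0,0,0,0,0,0,0,0,0,0], jaw=1)

```text
clock: 14.48
ee_pos: [0.4778, -0.182, 0.0394]
orientation: [3.104, -0.483, 0.0]
ft_force: [-0.7, -0.4, 0.5]
opening: 0.0853
```

```bash
python3 w.py w5
```

```text
[ 0.47777142 -0.18202398  0.03935213] [ 3.10412267e+00 -4.83102243e-01  1.63051320e-04] 0.08533037809252723 [-0.72950748 -0.42628266  0.5295018 ]
blue 22958 (315, 285) [0.0458 0.0939 0.0955] (array([ 485.9, -185.4]), array([49.6, 43.2]), 72.2) top 15783 (array([ 485.8, -185.3]), array([49.5, 43.2]), 72.3)
yellow 460 (401, 304) [0.0691 0.0733 0.0745] (array([ 438.7, -209.3]), array([ 8.6, 85.2]), 85.3) top 449 (array([ 467.9, -212.4]), array([ 3.3, 26.8]), 73.2)
yellow 457 (229, 302) [0.0635 0.0733 0.0746] (array([ 486.5, -152.8]), array([ 3.4, 26.4]), 72.6) top 438 (array([ 486.5, -152.8]), array([ 3.4, 26.4]), 72.6)
orange 47567 (322, 169) [0.0033 0.0047 0.0301] (array([ 478.3, -184.5]), array([140.1, 166.8]), 71.8) top 8274 (array([ 478.6, -184.8]), array([140. , 166.2]), 72.1)
```

The pack's top reads 94 mm against the expected 95, the contact force is gone and both buttons are out. I'll back straight up and check.

>>> arm_command(commands=[0,0,-5,0,0,0,0,0,-10,0,0,0,0,0,-20,0,0,0,0,0,-25,0,0,0,0,0,-30,0,0,0,0,0,-30,0,0,0,0,0,-25,0,0,0,0,0,-15,0,0,0,0,0,-5,0,0,0,0,0,0,0,0,0,0,0,0,0,0,0])

```text
clock: 15.9
ee_pos: [0.4774, -0.1819, 0.2032]
orientation: [3.104, -0.483, -0.003]
ft_force: [-0.2, -0.4, 0.7]
opening: 0.0854
```

```bash
python3 w.py w6; python3 - <<'E'
from m import *
p,d,i=grab('scene'); c=cloud(d,i); H=cv2.cvtColor(p,cv2.COLOR_BGR2HSV); ok=d>0
cv2.imwrite('pics/scene6.png',p)
for q in comps(ok&(c[...,2]>.02)&(c[...,2]<.15)&(c[...,0]>-.05)&(c[...,1]>-.5),9,60):
    P=c[q]; v,u=np.argwhere(q).mean(0); print('obj',q.sum(),(round(u),round(v)),'zmax',round(np.percentile(P[:,2],98),3),rect(P))
E
```

```text
[ 0.47736296 -0.18188672  0.20319423] [ 3.10416373e+00 -4.83104245e-01 -2.83077982e-03] 0.08544278051302753 [-0.18726379 -0.44146223  0.68831297]
blue 3922 (316, 191) [0.0927 0.0944 0.0958] (array([ 476.9, -182.7]), array([48.4, 57.9]), 72.2) top 3922 (array([ 476.9, -182.7]), array([48.4, 57.9]), 72.2)
yellow 218 (352, 184) [0.0713 0.0733 0.0748] (array([ 468.4, -210.7]), array([ 6. , 25.4]), 74.2) top 214 (array([ 468.1, -211. ]), array([ 6.1, 25. ]), 72.1)
yellow 208 (279, 184) [0.0718 0.0734 0.0748] (array([ 486.2, -154.2]), array([ 5.9, 25. ]), 72.4) top 208 (array([ 486.2, -154.2]), array([ 5.9, 25. ]), 72.4)
orange 17432 (317, 149) [0.003  0.0047 0.0302] (array([ 469.7, -181.8]), array([139.3, 184.2]), 71.9) top 2927 (array([ 476.8, -184.1]), array([139.3, 169.4]), 71.9)
obj 2863 (543, 159) zmax 0.148 (array([32.6, 46.5]), array([115.2, 284.6]), 13.4)
obj 2843 (407, 289) zmax 0.048 (array([539.9, 154.4]), array([113.9, 134. ]), 81.3)
obj 1375 (225, 200) zmax 0.04 (array([ 774.8, -283.1]), array([187.4, 218.6]), 62.5)
obj 1329 (351, 177) zmax 0.096 (array([ 478.4, -180.5]), array([146.6, 172.6]), 71.2)
obj 1303 (299, 254) zmax 0.078 (array([704.5, -35.8]), array([93.2, 95.9]), 10.7)
obj 1155 (595, 379) zmax 0.148 (array([371.7, 499.9]), array([124.4,  17.7]), 36.2)
obj 1069 (415, 203) zmax 0.08 (array([397. , -13.6]), array([105.5,  75.5]), 39.8)
obj 437 (272, 131) zmax 0.034 (array([ 572.4, -451.6]), array([ 36.1, 143.3]), 86.5)
```

View pics/scene6.png

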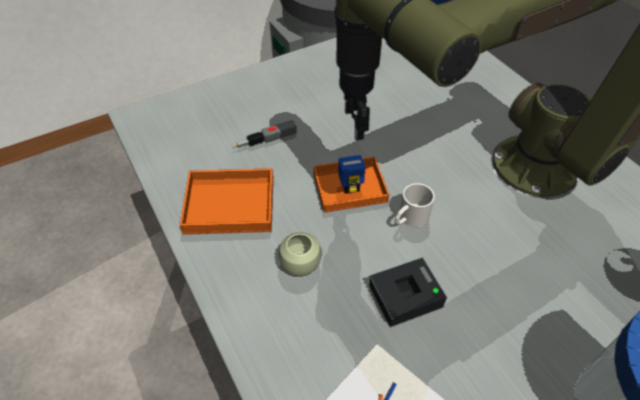

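The scene view shows the pack upright in the small tray at (351,175), the charger empty at (407,290), and the gripper clear above. Mug, vase and engraver are within 1–2 mm of where they were. I'll hand in now.

```bash
python3 -c "
from rig import sign_off; print(sign_off())"
```

```text
the job is handed in; nothing more can be done
None
```

The pack is out of the charger and standing upright in the smaller orange tray, and I handed the job in at about 16 s of the 42 s allowed. I squeezed both buttons at 50 N, lifted the pack straight up and carried it over. I set it down until the floor pushed back at about 6 N, then released it in steps while following it down.

**Last checks:**
- **Position:** the pack's centre is at about (477, -183) mm, within about 2 mm of the tray's centre, and its heading matches the tray's.
- **Height:** its top reads 94–95 mm, where 95 mm means it is standing on the tray floor.
- **Release:** both buttons are out again, and the gripper is open and about 110 mm above the pack. The wrist force is back to about zero.
- **Other things:** the vase, mug and engraver read within about 1–2 mm of their first positions, which is measurement noise.

**One reading disagreed:** while gripping, the opening read about 49.5 mm, where 52 mm was expected with both buttons fully in. I trusted a slow test lift instead: the pack came up freely, pulling about 3 N, roughly its own weight.

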